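# Open the push-and-turn safety cap of the plug-cleaner jug

### The arm

A 6-joint arm with a two-finger parallel gripper is mounted at the origin on the work surface. World frame = base frame: x ahead of the robot, y to its left, z up, the work surface at z = 0. Lengths are in m, angles in degrees, forces in N, time in s.
With the tool pointing down it reaches from about 0.4 to 0.825 m from the base axis. Payload 7 kg.
Tool frame: the origin (TCP) lies midway between the tips of the shut fingers; the grasp point (between the pads) lies 19 mm behind it; x points along the fingers, z is the direction in which the jaws open and shut, and the axes are right-handed (so a half turn about x gives the same grasp; the last joint's range is limited). The gripper opens to 88 mm and grips with 3 to 60 N. Pads are 19 mm wide; open, the fingers measure 130 mm over their backs; the gripper's body (78 mm by 193 mm) begins 47 mm behind the grasp point.
Start: joints at [85.147, 20.546, 0.682, 0, -70.136, -16.507], TCP at [0.246, 0.629, 0.227] pointing down, gripper open.
Joint ranges: [-176.03, 176.03], [-82.01, 121.73], [-58.28, 71.71], [-173.87, 95.51], [-174.79, -0.11], [-173.66, 173.66]. Speed limits (degrees/s): [136.94, 136.94, 172.46, 180, 180, 180].

### API

Orientations are given as [roll, pitch, yaw] about the fixed x, y, z axes, in that order (R = Rz(yaw) Ry(pitch) Rx(roll)).
In Python, from plant import get_state, capture, close_job gives the robot as it stands.
- The arm moves only by the tool play_rows, never from a script. Its argument "series" is one flat list of numbers, 4 for each row, row after row: the shift along the tool's x, y, z in m, then the turn about the tool's x in rad. In form: [tx, ty, tz, spin, tx, ty, tz, spin, ...]. A call has exactly 5 rows; each row shifts and turns the commanded pose from where the row before left it, along the tool's axes as they then stand; what a row does not reach is not made up. A row lasts 1/12 s, in which the tool goes at most 41.7 mm and 7.16 degrees, less where a joint would pass 70% of its speed; a pose out of reach is approached as far as the arm can. A call is refused whole if a number of a shift passes 0.0417 or a number of a turn 0.125, either way. A call with a gripper value outside its range is refused whole. "jaw" is the opening in per cent of the stroke, from 0 (shut) to 100 (fully open), set as the call begins (left out, the last holds). The fingers move at their own pace and stop on an object; "squeeze" is the grip in N (left out, the last holds). Time passes only in rows, so rows that do not move let the fingers close, or fill a call up. It gives the time, the measured TCP pose, the force and the opening at its end, in the units of the state.
- get_state(): the state, without advancing time (a new reading comes with each control period).
- capture(name): name is "scene" or "side" or "wrist"; returns a dict with "img" (384x512x3 uint8, blue, green, red), "K" (3x3 intrinsics, pixels), "world_from_camera" (4x4, takes a point from camera to world coordinates). Camera axes: x right, y down, z forward; pixel columns grow to the right and rows downward; lengths in m; the calibration is good to about 2 mm. The wrist camera is an equidistant fisheye: a pixel r from the principal point sees the ray r / f radians off the axis. A picture is of the moment at which its call begins. There is no depth.
- close_job(): hands the job in, once; it reports no verdict.
The state is a dict: "time_s": time; "joints": joint angles; "qd": joint speeds; "joint_torque": joint torques, N m; "tcp_pos": TCP position; "eef_rot": TCP orientation; "contact_force": force on the tool from outside, world axes, zero at the start; "moment": the same for the moment, N m; "gripper_width": finger opening in m.
Only numpy, scipy, OpenCV 4.12 (cv2) and the standard library are available. Lean on these libraries where they do the work, as an engineer would, in place of code of your own. Each camera call takes 0.05 s, during which the arm holds its last target.

### The job

Keeping it upright and where it stands, open the white cleaner jug for washing the spark plugs: push its blue safety cap down against the spring, twist it anticlockwise (seen from above) while it is down until it comes free, and lift it off. Finish while still holding the cap in the gripper, level and straight above the open neck, about 8 cm clear of it, so that it drips back into the jug. Leave everything else on the bench alone.

Things in the scene. Friction and masses are not known exactly. Their poses are not given: they have to be found in the camera images.
- jug: White plastic cleaner jug, green label panels, loose, 1 to 1.8 kg. Origin on the bench under the neck's axis, z up, +x to the handle side. Body x -64..+48, y +-58 mm, 124 high; handle loop out to x +98, all below 132. On top a round collar 55 across, its top 148 above the bench. Not fastened: its weight keeps it still while the cap is turned held down.
- jug_mouth (a point): Centre of the jug's open rim on the neck axis, 168 mm above the jug's origin. The neck is 35 mm across, 44 over three lugs on its outside, and stands 20 mm above the collar, inside the cap.
- jug_handle (a point): Middle of the jug's handle grip, 88 mm from the neck axis and 80 mm above the bench.
- cap: Blue safety cap on the neck, loose part of 55 g: ribbed cylinder 54 mm across, 34 high, white bar along its x axis on the flat top. Origin at the centre of its lower edge, z up. Closed, the lower edge is 155 mm above the bench, 7 above the collar; x lies along the jug's x within 5 degrees. Three tabs in its skirt hook under the neck's lugs, each behind a 3.5 mm tooth.
- cap_top (a point): Centre of the cap's flat top, 34 mm above its lower edge. How it opens: pressed down 4 mm or more (7 mm at most, then it sits on the collar) it turns anticlockwise seen from above, never clockwise. From 40 degrees the tabs are free of the lugs; at about 80 it meets a stop; anywhere from 45 to 75 (aim for 60) it lifts straight off. Not pressed, it can be neither turned nor pulled off.
- cap_liner (a joint): Sprung liner inside the cap that pushes it up off the rim: 0 closed, up to +0.007 m as the cap is pressed down, -0.005 relaxed once the cap is free. The spring pushes with 5 N closed, 9 N at 4 mm down, 12 N at 7 mm.
- plug_a: Spark plug lying on the bench, bright nickel with a white insulator, 86 mm long, 24 mm over the hexagon. Origin under the hexagon. Leave alone.
- plug_b: A second spark plug, like plug_a. Leave alone.
- key: Yellow plastic ignition key lying flat, 68 by 27 mm, 8 thick, steel blade along +x. Origin on the bench where bow and blade meet. Leave alone.
- pulley: Cast aluminium V-belt pulley lying flat, 90 mm across, 30 mm high at the hub. Origin under its centre. Leave alone.
- bowl: Steel washing bowl, 120 mm across, 40 mm high. Origin under its centre. Leave alone.
- oil_bottle: Amber oil bottle with a black cap, 66 mm across, 190 mm high. Origin under its centre. Leave alone.
- probe_holder: Steel multimeter probe holder, base 70 (x) by 130 (y) mm, 110 high, with a red and a black test probe standing in it (tops at 147 mm). Origin under the centre of its base. Leave alone.
- charger_button (a joint): The red push button (24 mm across) on top of the grey battery charger, a fixed box 130 by 190 mm, 82 high (handle 109), that stands beyond the jug at the back of the bench: 0 out, 0.005 m pressed in. Not to be pressed.
Things that resemble listed ones, but are neither listed nor needed, are in the scene too. What is shaped like the cap but pink or red is not meant.

How it is judged (in metres and radians):
On the way, in this order (a step that is already met when the one before it is completed fails the run):
1. the gripper pushes the closed cap down past its tooth (more than 3 mm), before it is turned (z of cap in the frame of jug below 0.1518 m and angle between the x axis of cap and the x axis of jug, either way round below 0.3 rad and contact force between the fingers and cap above 1 N), for 0.05 s.
2. the gripper turns the cap, still on the neck, by more than 35 degrees (z of cap in the frame of jug below 0.163 m and horizontal distance between cap and jug_mouth below 0.006 m and angle between the x axis of cap and the x axis of jug, either way round above 0.61 rad and contact force between the fingers and cap above 1 N), for 0.05 s.
At the end, for the whole second after the job is handed in: The cap is held still in the fingers alone, its lower edge 40 to 130 mm above the open rim, within 30 mm of straight above it and level within 15 degrees; the jug stands flat and upright on the bench, its neck axis within 30 mm and its handle within 50 mm of where they were (z of cap in the frame of jug_mouth between 0.04 and 0.13 m and horizontal distance between cap and jug_mouth below 0.03 m and angle between cap's own z axis and vertical below 0.26 rad and contact force between the fingers and cap above 2 N and contact force between cap and jug below 0.05 N and linear speed of cap below 0.03 m/s and angle between jug's own z axis and vertical below 0.03 rad and height (world z) of jug below 0.005 m and linear speed of jug below 0.02 m/s and distance of jug from where it was at the start of the episode below 0.03 m and distance of jug_handle from where it was at the start of the episode below 0.05 m); the arm keeps its last pose, push and grip.
It fails at once if the jug is tipped by more than 10 degrees (angle between jug's own z axis and vertical above 0.175 rad).
It fails at once if the jug is lifted off the bench by more than 15 mm (height (world z) of jug above 0.015 m).
It fails at once if another thing on the bench is moved by more than 20 mm (distance of any of plug_a, plug_b, key, pulley, bowl, oil_bottle, probe_holder from where it was at the start of the episode above 0.02 m).
It fails at once if the charger's red button is pressed (value of joint charger_button above 0.003 m).
It also fails if it takes over 32 s, if anything falls off the work surface, if the arm or the gripper's body presses on something with over 40 N, if the wrist force passes 120 N, or if a joint passes its speed limit or range.

## Working session

There is one attempt and no reset: what is moved stays moved. The work goes in short steps, Python scripts to look and compute and a tool call to move; the robot and the scene stay as the last step left them, time stands still between calls to the robot, and variables do not carry over. Pictures are saved under pics/ and viewed, and the job is handed in when it is done.

Besides the shell and the picture viewer there is one more tool, called after "Request:" as name(argument=value, ...) on one line, values as JSON. play_rows: Moves the arm, as the interface text tells. Its arguments: {"type":"object","properties":{"series":{"type":"array","items":{"type":"number"}},"jaw":{"type":"number"},"squeeze":{"type":"number"}},"required":["series"]}

```bash
mkdir -p pics; ls; python3 - <<'E'
from plant import get_state, capture
import cv2
print(get_state())
for n in ("scene","side","wrist"):
    c=capture(n); cv2.imwrite(f"pics/{n}0.png",c["img"]); print(n,c["K"],c["world_from_camera"])
E
```

```text
pics
{'time_s': 0.0, 'joints': array([ 8.51475795e+01,  2.05897477e+01,  6.32705885e-01, -2.03948662e-02,
       -7.01387004e+01, -1.65060196e+01]), 'qd': array([-0.0867598 , -0.01075545,  0.04383879, -0.02713112, -0.01178583,
       -0.06636831]), 'joint_torque': array([-1.60184412e-03, -5.82725644e+01,  2.93060732e+01,  6.99739739e+00,
        6.95276249e-03, -1.65095321e-04]), 'tcp_pos': array([0.24568815, 0.62814111, 0.22563279]), 'eef_rot': array([   5.18374019,   89.9023563 , -106.18164498]), 'contact_force': array([ 0.01435867, -0.6345148 , -0.44837491]), 'moment': array([-0.03114484,  0.05677307,  0.01438369]), 'gripper_width': 0.0874462455743881}
scene [[479.34673051   0.         254.55809929]
 [  0.         479.34673051 195.71933766]
 [  0.           0.           1.        ]] [[-0.5940156   0.58703103 -0.55003639  1.28985309]
 [ 0.80439194  0.44189587 -0.39709149  0.46139238]
 [ 0.00995378 -0.67832338 -0.73469607  1.11001501]
 [ 0.          0.          0.          1.        ]]
side [[395.11106806   0.         263.10941752]
 [  0.         395.11106806 185.29598692]
 [  0.           0.           1.        ]] [[-0.91486686 -0.31050141  0.2580843   0.27400705]
 [-0.40374223  0.69832525 -0.59104489  0.62607658]
 [ 0.00329349 -0.64492691 -0.76423716  1.0224678 ]
 [ 0.          0.          0.          1.        ]]
wrist [[297.31863964   0.         258.21924639]
 [  0.         297.31863964 192.17749327]
 [  0.           0.           1.        ]] [[-0.36565215 -0.89889687 -0.24141857  0.30982771]
 [-0.93075011  0.35359817  0.09312662  0.60388257]
 [ 0.00165393  0.25875231 -0.96594229  0.38429958]
 [ 0.          0.          0.          1.        ]]
```

View pics/scene0.png

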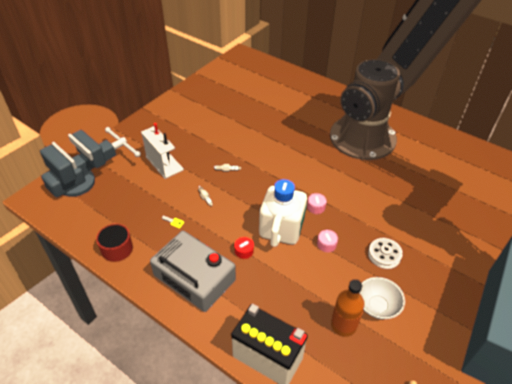

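View pics/side0.png

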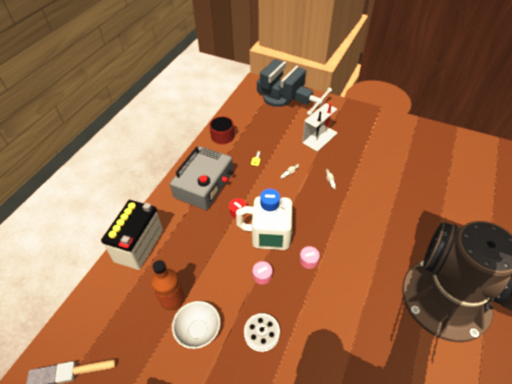

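View pics/wrist0.png

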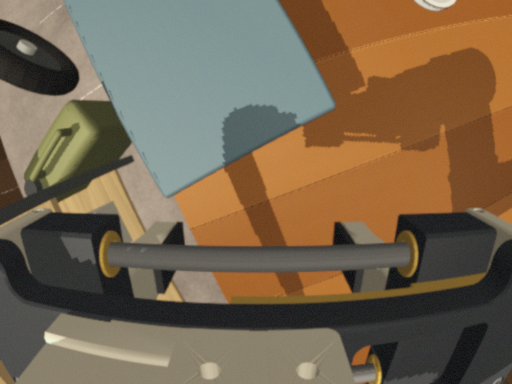

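The scene picture has the blue cap at about (285,187) on the jug with its handle towards the charger. The side picture has it at (270,198). I'll crop both and triangulate.

```bash
cat > h.py <<'E'
import numpy as np, cv2
from scipy.optimize import least_squares
def proj(c,P):
    T=np.linalg.inv(c["world_from_camera"]); p=np.atleast_2d(P)@T[:3,:3].T+T[:3,3]
    uv=p@c["K"].T; return uv[:,:2]/uv[:,2:]
def ray_z(c,uv,z):
    W=c["world_from_camera"]; d=W[:3,:3]@np.linalg.solve(c["K"],[uv[0],uv[1],1.]); o=W[:3,3]
    return o+d*(z-o[2])/d[2]
def bluemask(img):
    h=cv2.cvtColor(img,cv2.COLOR_BGR2HSV)
    return cv2.inRange(h,(100,120,60),(130,255,255))
E
python3 - <<'E'
from plant import capture
from h import *
for n,(u,v) in (("scene",(285,200)),("side",(268,215))):
    c=capture(n); np.savez(f"{n}0.npz",**c)
    im=c["img"][v-45:v+55,u-50:u+50]
    cv2.imwrite(f"pics/{n}z.png",cv2.resize(im,None,fx=6,fy=6,interpolation=cv2.INTER_CUBIC))
    m=bluemask(c["img"]); k,l,s,ce=cv2.connectedComponentsWithStats(m)
    for i in range(1,k):
        if s[i,4]>40: print(n,s[i],ce[i],ray_z(c,ce[i],.18))
E
```

```text
scene [275 180  19  21 305] [283.6557377  190.41311475] [0.53134323 0.00936024 0.18      ]
side [261 189  19  22 297] [269.56902357 199.83501684] [0.52175106 0.01452741 0.18      ]
```

```bash
python3 -c "
import cv2,numpy as np
a=cv2.imread('pics/scenez.png');b=cv2.imread('pics/sidez.png')
cv2.imwrite('pics/z.png',cv2.resize(np.hstack([a,b]),(800,400)))"
```

```text
(no output)
```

View pics/z.png

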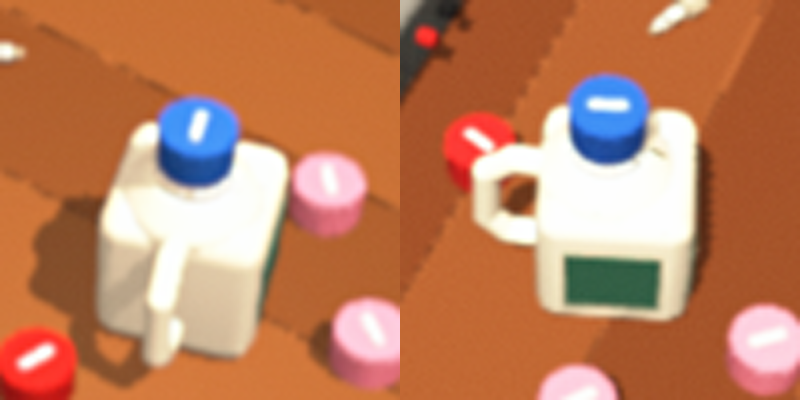

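```bash
python3 - <<'E'
from h import *
C={n:dict(np.load(f"{n}0.npz")) for n in("scene","side")}
a=np.linspace(0,2*np.pi,60); 
def cen(h):
    m=cv2.moments(h.reshape(-1,1,2).astype(np.float32)); return np.array([m['m10'],m['m01']])/m['m00'],m['m00']
def sil(c,p):
    P=np.vstack([np.c_[p[0]+.027*np.cos(a),p[1]+.027*np.sin(a),0*a+p[2]+dz] for dz in(0,.034)])
    return cv2.convexHull(proj(c,P).astype(np.float32))
obs={}
for n,c in C.items():
    big=cv2.resize(c["img"],None,fx=6,fy=6,interpolation=cv2.INTER_CUBIC)
    m=bluemask(big); k,l,s,ce=cv2.connectedComponentsWithStats(m); i=1+np.argmax(s[1:,4])
    pts=np.argwhere(l==i)[:,::-1].astype(np.float32); pts=(pts+.5)/6-.5
    h=cv2.convexHull(pts); obs[n]=cen(h); print(n,obs[n])
    # bar
    hm=np.zeros(m.shape,np.uint8); cv2.fillConvexPoly(hm,np.round((h+.5)*6-.5).astype(np.int32),1)
    hm=cv2.erode(hm,np.ones((13,13)))
    w=np.argwhere((hm>0)&(big.min(2)>130))[:,::-1]; w=(w+.5)/6-.5
    mu=w.mean(0); ev,V=np.linalg.eigh(np.cov(w.T)); d=V[:,1]*2*np.sqrt(ev[1])
    q=[ray_z(c,mu+s*d,.189)for s in(-1,1)]; e=q[1]-q[0]
    print("bar centre",ray_z(c,mu,.189),"len",np.linalg.norm(e),"yaw",np.degrees(np.arctan2(e[1],e[0])))
for free in(1,0):
    f=lambda p:np.concatenate([cen(sil(c,p if free else [p[0],p[1],.155]))[0]-obs[n][0] for n,c in C.items()])
    r=least_squares(f,[.525,.01,.155]); print(r.x,r.fun,[cen(sil(c,r.x))[1] for c in C.values()])
E
```

```text
scene (array([283.84676384, 189.97314653]), 333.8196267024614)
bar centre [0.52421185 0.00558828 0.189     ] len 0.034709809296088454 yaw 21.59647380658056
side (array([269.5085245 , 199.35766925]), 333.4583867392503)
bar centre [0.52476902 0.00791796 0.189     ] len 0.03204946784731438 yaw 20.41267114767899
[0.52456524 0.00667845 0.15619629] [ 0.27071064  0.28366858  0.21085209 -0.39033949] [404.2523833538871, 392.9547237686347]
[0.52466013 0.0061967  0.155     ] [ 0.07804744  0.53095612  0.24130615 -0.2575391 ] [403.62554643070325, 392.0689556351863]
```

```bash
cat >> h.py <<'E'
from scipy.spatial.transform import Rotation as Ro
def plan(target,s=None):
    from plant import get_state
    s=s or get_state(); R=Ro.from_euler('xyz',s['eef_rot'],degrees=True).as_matrix()
    d=R.T@(np.array(target)-s['tcp_pos'])
    print("t",s['time_s'],"tcp",s['tcp_pos'].round(4),"toolx",R[:,0].round(4),"jaw yaw",np.degrees(np.arctan2(R[1,2],R[0,2])).round(2),"F",s['contact_force'].round(2),"w",round(s['gripper_width'],4),"j",s['joints'].round(1))
    print("tool shift",d.round(4)); return R,d
E
python3 - <<'E'
from h import *
R,d=plan([.5245,.0067,.2256]); print(R.round(3))
E
```

```text
t 0.25 tcp [0.2458 0.6284 0.2261] toolx [-2.e-04 -8.e-04 -1.e+00] jaw yaw -111.36 F [-0.32  0.44  1.15] w 0.0881 j [ 85.1  20.6   0.7  -0.  -70.1 -16.5]
tool shift [0.0009 0.486  0.4775]
[[-0.     0.931 -0.364]
 [-0.001 -0.364 -0.931]
 [-1.     0.     0.001]]
```

Request:
play_rows(series=[0,0.029,0.0285,0,0,0.029,0.0285,0,0,0.029,0.0285,0,0,0.029,0.0285,0,0,0.029,0.0285,0], jaw=100)

```text
time_s: 0.67
tcp_pos: [0.3293, 0.4412, 0.2265]
eef_rot: [23.5, 90.0, -87.9]
contact_force: [0.8, 0.4, 0.4]
gripper_width: 0.0878
```

```bash
python3 - <<'E'
from h import *
plan([.5245,.0067,.2256])
E
```

```text
t 0.6667 tcp [0.3293 0.4412 0.2265] toolx [ 0.e+00 -1.e-04 -1.e+00] jaw yaw -111.33 F [0.79 0.37 0.4 ] w 0.0878 j [ 73.7   8.9 -15.2   0.  -66.   -5. ]
tool shift [0.0009 0.3399 0.3338]
```

Request:
play_rows(series=[0,0.029,0.0285,0,0,0.029,0.0285,0,0,0.029,0.0285,0,0,0.029,0.0285,0,0,0.029,0.0285,0])

```text
time_s: 1.08
tcp_pos: [0.4124, 0.2557, 0.2269]
eef_rot: [167.9, 90.0, 56.5]
contact_force: [1.0, 0.0, 0.1]
gripper_width: 0.088
```

Request:
play_rows(series=[0,0.029,0.0285,0,0,0.029,0.0285,0,0,0.029,0.0285,0,0,0.029,0.0285,0,0,0.029,0.0285,0])

```text
time_s: 1.5
tcp_pos: [0.4956, 0.0701, 0.227]
eef_rot: [142.0, 89.9, 30.7]
contact_force: [-0.2, 0.8, 0.1]
gripper_width: 0.0878
```

Request:
play_rows(series=[0,0.025,0.0245,0,0,0.025,0.024,0,0,0,0,0,0,0,0,0,0,0,0,0])

```text
time_s: 1.92
tcp_pos: [0.524, 0.0085, 0.2264]
eef_rot: [-78.4, 90.0, 170.2]
contact_force: [0.0, 0.8, -0.5]
gripper_width: 0.0881
```

```bash
python3 - <<'E'
from h import *
from plant import capture
plan([.5245,.0067,.2256])
c=capture("wrist"); cv2.imwrite("pics/w1.png",c["img"]); np.savez("w1.npz",**c)
E
```

```text
t 1.9167 tcp [0.524  0.0085 0.2264] toolx [-4.e-04  1.e-04 -1.e+00] jaw yaw -111.43 F [ 0.01  0.79 -0.52] w 0.0881 j [ 22.4   6.3 -18.2  -0.  -65.5  46.2]
tool shift [0.0008 0.0012 0.0015]
```

View pics/w1.png

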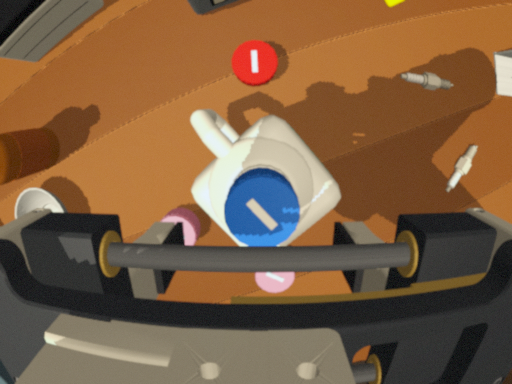

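The cap shows at about (262,207) with its bar at (262,215), between the fingers at columns ~160 and ~360. I'll measure the bar's centre from this view.

```bash
cat >> h.py <<'E'
def fish_z(c,uv,z):
    K=c["K"]; x=(uv[0]-K[0,2])/K[0,0]; y=(uv[1]-K[1,2])/K[1,1]; th=np.hypot(x,y)
    d=np.array([np.sin(th)*x/th,np.sin(th)*y/th,np.cos(th)]); W=c["world_from_camera"]; d=W[:3,:3]@d; o=W[:3,3]
    return o+d*(z-o[2])/d[2]
def barw(c,z,box):
    x0,y0,x1,y1=box; g=c["img"].astype(int)
    h=cv2.cvtColor(c["img"],cv2.COLOR_BGR2HSV); b=bluemask(c["img"])[y0:y1,x0:x1]
    k,l,s,ce=cv2.connectedComponentsWithStats(b); i=1+np.argmax(s[1:,4])
    hull=cv2.convexHull(np.argwhere(l==i)[:,::-1].astype(np.int32)); hm=np.zeros(b.shape,np.uint8); cv2.fillConvexPoly(hm,hull,1); hm=cv2.erode(hm,np.ones((5,5)))
    w=np.argwhere((hm>0)&(g[y0:y1,x0:x1].min(2)>110))[:,::-1]+[x0,y0]
    r=cv2.minAreaRect(w.astype(np.float32)); print("rect",r, len(w))
    bp=cv2.boxPoints(r); P=np.array([fish_z(c,p,z) for p in bp]); print("bar centre",P.mean(0)); 
    e=P[1]-P[0]; f=P[2]-P[1]; e=max(e,f,key=np.linalg.norm); print("len",np.linalg.norm(e),"yaw",np.degrees(np.arctan2(e[1],e[0])))
E
python3 - <<'E'
from h import *
c=dict(np.load("w1.npz")); barw(c,.189,(215,160,315,250))
# leftmost/rightmost etc of blue ring at top height
a=np.linspace(0,2*np.pi,60)
b=bluemask(c["img"])[150:250,210:315]; p=np.argwhere(b)[:,::-1]+[210,150]
print(p.min(0),p.max(0))
E
```

```text
rect ((261.4583740234375, 214.03939819335938), (37.596710205078125, 10.239755630493164), 46.54815673828125) 389
bar centre [0.52335233 0.00671434 0.189     ]
len 0.027051762563727173 yaw -159.39686530532805
[225 169] [298 246]
```

Request:
play_rows(series=[0.013,0.0005,0.0015,0,0.013,0,0,0,0.013,0,0,0,0.013,0,0,0,0.014,0,0,0])

```text
time_s: 2.38
tcp_pos: [0.5239, 0.0086, 0.1605]
eef_rot: [135.3, 89.9, 24.1]
contact_force: [0.2, 0.3, 0.5]
gripper_width: 0.0874
```

```bash
python3 - <<'E'
from h import *
from plant import capture
plan([.524,.0067,.160])
c=capture("wrist"); cv2.imwrite("pics/w2.png",c["img"]); np.savez("w2.npz",**c)
barw(c,.189,(180,150,340,290))
E
```

```text
t 2.3833 tcp [0.5239 0.0086 0.1605] toolx [ 1.e-03  4.e-04 -1.e+00] jaw yaw -111.22 F [0.22 0.3  0.54] w 0.0874 j [ 22.4   9.5 -23.7  -0.  -56.8  46.4]
tool shift [0.0005 0.0008 0.0018]
rect ((249.5, 240.5), (17.0, 7.0), 0.0) 90
bar centre [0.53473057 0.00944287 0.189     ]
len 0.008096991869070046 yaw -111.09990274624025
```

View pics/w2.png

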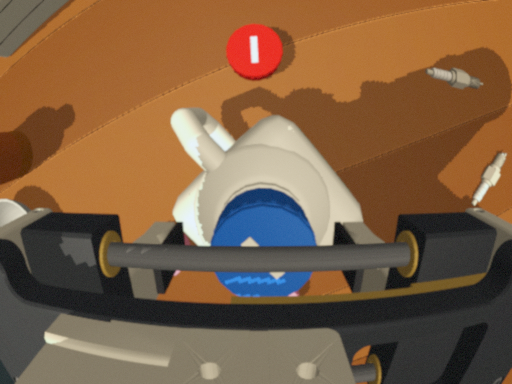

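```bash
python3 - <<'E'
from h import *
from plant import capture,get_state
L=[]
for i in range(4):
    L.append(get_state()['tcp_pos']); c=capture("wrist")
L=np.array(L); print(L.round(4))
b=bluemask(c["img"])[215:235,180:340]
for r in (0,6,12): x=np.where(b[r])[0]+180; print(r+215,x.min(),x.max(),(x.min()+x.max())/2, [fish_z(c,(u,r+215),.189).round(4) for u in (x.min(),x.max())])
g=c["img"][225:290:8,120:400].mean(2).astype(int)
print(c["world_from_camera"][:3,3])
E
```

```text
[[0.5223 0.0084 0.1575]
 [0.5224 0.0081 0.1588]
 [0.5233 0.0081 0.1601]
 [0.524  0.008  0.161 ]]
215 220 302 261.0 [array([0.5517, 0.017 , 0.189 ]), array([ 0.5377, -0.0188,  0.189 ])]
221 218 306 262.0 [array([0.5493, 0.0191, 0.189 ]), array([ 0.5342, -0.0196,  0.189 ])]
227 216 308 262.0 [array([0.5469, 0.0212, 0.189 ]), array([ 0.5309, -0.0195,  0.189 ])]
[ 0.58813426 -0.01637163  0.31961626]
```

Request:
play_rows(series=[0,0.001,0.0013,0,0,0,0,0,0,0,0,0,0,0,0,0,0,0,0,0], jaw=0, squeeze=8)

```text
time_s: 3.05
tcp_pos: [0.5247, 0.0055, 0.1608]
eef_rot: [133.9, 90.0, 22.5]
contact_force: [-0.1, -0.3, -0.8]
gripper_width: 0.0599
```

Request:
play_rows(series=[0,0,0,0,0,0,0,0,0,0,0,0,0,0,0,0,0,0,0,0])

```text
time_s: 3.47
tcp_pos: [0.5247, 0.0055, 0.1607]
eef_rot: [115.3, 90.0, 4.0]
contact_force: [0.2, 0.7, 1.3]
gripper_width: 0.0537
```

Gripped at 54 mm with almost no side force. I'll raise the squeeze and check.

Request:
play_rows(series=[0,0,0,0,0,0,0,0,0,0,0,0,0,0,0,0,0,0,0,0], squeeze=50)

```text
time_s: 3.88
tcp_pos: [0.5246, 0.0055, 0.1607]
eef_rot: [106.3, 90.0, -5.1]
contact_force: [-1.3, 0.9, 2.7]
gripper_width: 0.0534
```

```bash
python3 - <<'E'
from h import *
from plant import capture
plan([.524,.0067,.160])
c=capture("side"); im=c["img"][155:275,200:340]; cv2.imwrite("pics/s2.png",cv2.resize(im,None,fx=5,fy=5,interpolation=cv2.INTER_CUBIC))
E
```

```text
t 3.8833 tcp [0.5246 0.0055 0.1607] toolx [ 1.e-04 -0.e+00 -1.e+00] jaw yaw -111.35 F [-1.32  0.91  2.74] w 0.0534 j [ 22.    9.6 -23.6   0.  -56.9  46.6]
tool shift [ 0.0007 -0.001  -0.0009]
```

View pics/s2.png

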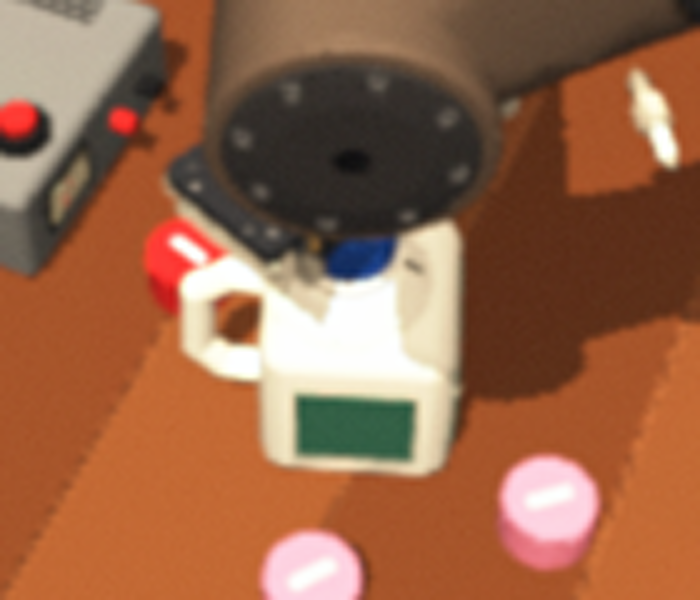

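Jaws are on the cap and the jug is undisturbed. Next, press down 6 mm.

Request:
play_rows(series=[0.0015,0,0,0,0.0015,0,0,0,0.0015,0,0,0,0.001,0,0,0,0,0,0,0])

```text
time_s: 4.35
tcp_pos: [0.5247, 0.0055, 0.1556]
eef_rot: [96.4, 90.0, -14.9]
contact_force: [-3.3, 1.7, 10.5]
gripper_width: 0.0533
```

```bash
python3 - <<'E'
from h import *
from plant import capture
plan([.524,.0067,.155]); capture("side"); plan([.524,.0067,.155])
E
```

```text
t 4.35 tcp [0.5247 0.0055 0.1556] toolx [ 5.e-04 -1.e-04 -1.e+00] jaw yaw -111.34 F [-3.27  1.74 10.5 ] w 0.0533 j [ 22.1   9.9 -24.    0.  -56.2  46.6]
tool shift [ 0.0006 -0.0011 -0.0009]
t 4.4 tcp [0.5247 0.0055 0.1557] toolx [ 5.e-04 -1.e-04 -1.e+00] jaw yaw -111.34 F [-3.2   0.69  9.65] w 0.0533 j [ 22.1   9.8 -23.9   0.  -56.2  46.6]
tool shift [ 0.0007 -0.0011 -0.0009]
```

Measured 5.1 mm down at 10 N, which matches the spring. Now the twist: anticlockwise is negative about the tool's downward x.

Request:
play_rows(series=[0.0007,0,0,0,0,0,0,-0.05,0,0,0,-0.08,0,0,0,-0.1,0,0,0,0])

```text
time_s: 4.82
tcp_pos: [0.5256, 0.0055, 0.1556]
eef_rot: [95.9, 89.9, -1.9]
contact_force: [-1.6, -0.4, 9.6]
gripper_width: 0.0533
```

```bash
python3 - <<'E'
from h import *
from plant import capture,get_state
plan([.524,.0067,.155]); print(get_state()['moment'])
c=capture("wrist"); cv2.imwrite("pics/w3.png",c["img"])
E
```

```text
t 4.8167 tcp [0.5256 0.0055 0.1556] toolx [ 2.4e-03 -1.0e-04 -1.0e+00] jaw yaw -97.79 F [-1.6  -0.43  9.6 ] w 0.0533 j [ 22.    9.9 -24.    0.1 -56.   60.1]
tool shift [ 0.0006 -0.0017 -0.001 ]
[-0.03650112  0.42640271  0.04896416]
```

View pics/w3.png

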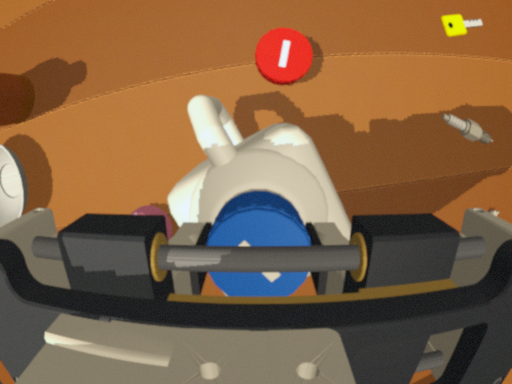

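The handle (205,120) moved in the picture only as the camera turned, and the bar stays fixed relative to the jaws. So the cap turns with the gripper while the jug stays. Continuing.

Request:
play_rows(series=[0.0005,0,0,-0.1,0,0,0,-0.1,0,0,0,-0.1,0,0,0,-0.1,0,0,0,0])

```text
time_s: 5.28
tcp_pos: [0.526, 0.0056, 0.1553]
eef_rot: [77.0, 89.8, 2.1]
contact_force: [-0.4, -0.2, 10.0]
gripper_width: 0.0534
```

Request:
play_rows(series=[0,0,0,-0.1,0,0,0,-0.1,0,0,0,-0.1,0,0,0,-0.12,0,0,0,0])

```text
time_s: 5.7
tcp_pos: [0.5261, 0.0056, 0.1553]
eef_rot: [53.3, 89.8, 2.6]
contact_force: [0.3, -0.5, 10.1]
gripper_width: 0.0535
```

```bash
python3 - <<'E'
from h import *
from plant import capture,get_state
capture("side")
plan([.524,.0067,.155]); print(get_state()['moment'])
c=capture("wrist"); cv2.imwrite("pics/w4.png",c["img"])
E
```

```text
t 5.75 tcp [0.5261 0.0056 0.1553] toolx [ 3.4e-03  1.0e-04 -1.0e+00] jaw yaw -51.04 F [-0.37  0.11 10.66] w 0.0536 j [ 2.200e+01  9.900e+00 -2.400e+01  1.000e-01 -5.600e+01  1.069e+02]
tool shift [ 0.0003 -0.0009 -0.0021]
[-0.0893834   0.07157072  0.04055709]
```

View pics/w4.png

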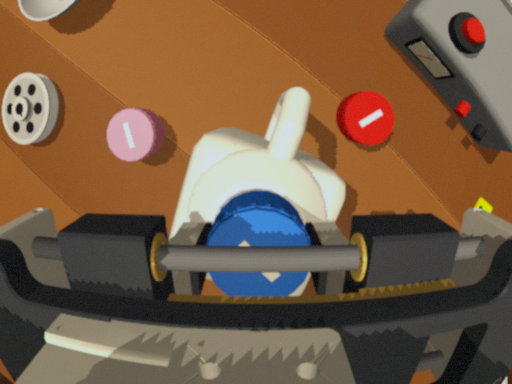

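The cap turned 60.3° with no slip, and the handle is now at (293,100). Lift gently and watch the force.

Request:
play_rows(series=[-0.003,0,0,0,-0.003,0,0,0,-0.003,0,0,0,-0.003,0,0,0,0,0,0,0])

```text
time_s: 6.22
tcp_pos: [0.5242, 0.0055, 0.1658]
eef_rot: [-140.4, 90.0, 168.4]
contact_force: [-0.4, -0.1, -0.4]
gripper_width: 0.0533
```

Request:
play_rows(series=[-0.006,0,0,0,-0.008,0,0,0,-0.01,0,0,0,-0.01,0,0,0,0,0,0,0])

```text
time_s: 6.63
tcp_pos: [0.5259, 0.0057, 0.2026]
eef_rot: [61.4, 89.8, 10.2]
contact_force: [0.4, 0.2, 0.4]
gripper_width: 0.0537
```

Request:
play_rows(series=[-0.01,0,0,0,-0.012,0,0,0,-0.012,0,0,0,-0.01,0,0,0,-0.005,0,0,0])

```text
time_s: 7.05
tcp_pos: [0.5251, 0.0056, 0.2506]
eef_rot: [64.6, 89.9, 13.4]
contact_force: [0.8, -0.0, -1.0]
gripper_width: 0.0531
```

Request:
play_rows(series=[-0.003,0,0,0,0,0,0,0,0,0,0,0,0,0,0,0,0,0,0,0])

```text
time_s: 7.47
tcp_pos: [0.5242, 0.0054, 0.2512]
eef_rot: [-115.2, 89.9, -166.4]
contact_force: [0.6, -0.7, -0.7]
gripper_width: 0.0535
```

```bash
python3 - <<'E'
from h import *
from plant import capture,get_state
I=[]
for n,(u,v) in (("scene",(275,200)),("side",(268,205))):
    c=capture(n); I.append(cv2.resize(c["img"][v-60:v+60,u-60:u+60],(400,400),interpolation=cv2.INTER_CUBIC)); np.savez(n+"9.npz",**c)
cv2.imwrite("pics/f.png",np.hstack(I))
c=capture("wrist"); cv2.imwrite("pics/w5.png",c["img"])
plan([.5245,.0067,.2535])
E
```

```text
t 7.6167 tcp [0.5244 0.0055 0.2515] toolx [-7.e-04 -2.e-04 -1.e+00] jaw yaw -51.2 F [ 0.23  0.67 -0.72] w 0.0533 j [ 22.    5.4 -15.9  -0.  -68.8 106.8]
tool shift [-0.002   0.0008 -0.0009]
```

View pics/f.png

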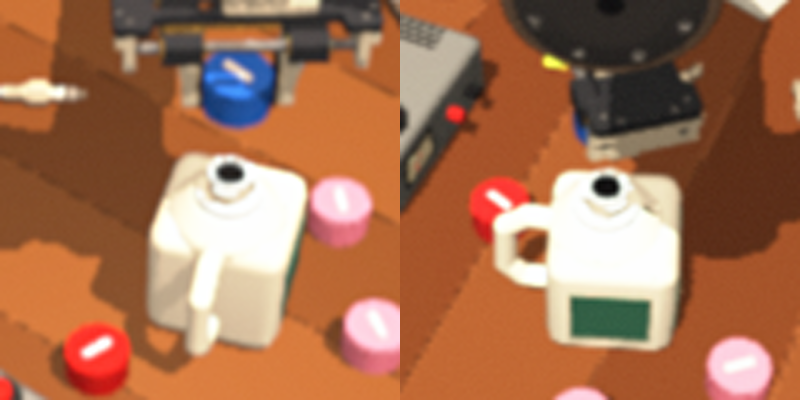

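View pics/w5.png

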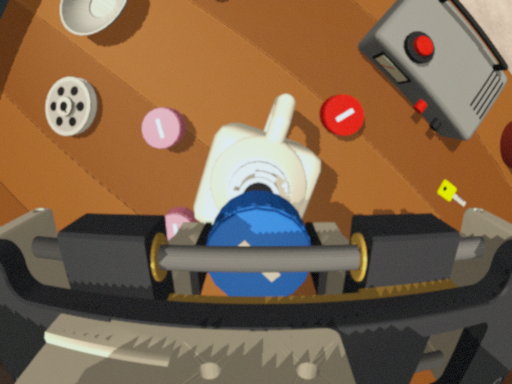

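The cap is held level in the jaws, and the neck is open (dark mouth at (230,172) and (606,186) in the crops). One numeric check of the mouth's position before handing in.

```bash
python3 - <<'E'
from h import *
for n,(u,v),p in (("scene",(275,200),(230,172)),("side",(268,205),(606-400,186))):
    c=dict(np.load(n+"9.npz")); uv=(u-60+p[0]*.3,v-60+p[1]*.3); print(n,ray_z(c,uv,.168).round(4))
    x=dict(np.load(n+"0.npz"))["img"][210:240,255:290].astype(int); y=c["img"][210:240,255:290].astype(int); print("jug region mean diff",abs(x-y).mean())
E
```

```text
scene [0.5246 0.0067 0.168 ]
jug region mean diff 4.140634920634921
side [0.5234 0.0086 0.168 ]
jug region mean diff 2.334920634920635
```

```bash
python3 -c "
from plant import close_job
print(close_job())"
```

```text
the job is handed in; nothing more can be done
None
```

The cap is off and I've handed the job in. It is held level above the open neck, with its lower edge about 78 mm above the rim. The interface gave no verdict.

- **Pressing:** I gripped the cap at 50 N and pushed it down. It went 5.1 mm with 10 N on the wrist, which matches the spring.
- **Turning:** I turned it 60° anticlockwise while it was down. The white bar stayed fixed relative to the jaws, so the cap did not slip.
- **Lifting:** I lifted it straight up with no drag. The wrist force after it came free was about the cap's own weight.

**Last checks:**
- Measured from the two cameras, the neck is at about (0.524, 0.008) m. The gripper is at (0.524, 0.0055) m, an offset of about 2 mm.
- The jug stands upright, and its neck is within 2 mm of where it started.
- The plugs, key, pulley and charger looked untouched in the last wrist picture. I did not measure their positions.
- No check failed. The two cameras put the neck about 2 mm apart, within their calibration, and the measured tool position varied by 1–2 mm (once about 3 mm in height).

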